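Lock the stop collar of the swing-out herb shelf

ROBOT

A 6-joint arm with a two-finger parallel gripper is mounted at the origin on the work surface. World frame = base frame: x ahead of the robot, y to its left, z up, the work surface at z = 0. Lengths are in mm, angles in rad, forces in N, time in s.
With the tool pointing down it reaches from about 300 to 775 mm from the base axis. Payload 14.6 kg.
Tool frame: the origin (TCP) lies midway between the tips of the shut fingers; the grasp point (between the pads) lies 19 mm behind it; x points along the fingers, z is the direction in which the jaws open and shut, and the axes are right-handed (so a half turn about x gives the same grasp; the last joint's range is limited). The gripper opens to 94 mm and grips with 3 to 60 N. Pads are 16 mm wide; open, the fingers measure 119 mm over their backs; the gripper's body (75 mm by 177 mm) begins 78 mm behind the grasp point.
Start: joints at [1.157, 0.3, 1.521, -0, 1.321, -0.067], TCP at [186.936, 517.247, 205.446] pointing down, gripper open.
Joint ranges: [-3.03, 3.03], [-0.79, 2.21], [0.23, 2.52], [-1.04, 4.18], [0, 3.07], [-2.55, 2.55]. Speed limits (rad/s): [2.22, 2.22, 2.57, 3.14, 3.14, 3.14].

INTERFACE

Orientations are given as a 3x3 rotation matrix whose columns are the frame's x, y, z axes.
In Python, from cell import robot gives the robot as it stands.
- The arm moves only by the tool send_rows, never from a script. Its argument "deltas" is a list that holds one entry, the list of rows, each a list of 7 numbers: the turn, a rotation vector about the world's x, y, z in rad, then the shift along the world's x, y, z in mm, then the gripper's target within -1 to 1 (shut at 1, half-way at 0, fully open at -1). In form: [[[rx, ry, rz, tx, ty, tz, hand], ...]]. A call has exactly 5 rows; each row is the pose to reach, as a shift and turn from the pose commanded when the call began; what a row does not reach only later rows make up. A row lasts 1/8 s, in which the tool goes at most 62.5 mm and 10.7 degrees, less where a joint would pass 70% of its speed; a pose out of reach is approached as far as the arm can. A call with a gripper value outside its range is refused whole. The fingers move at their own pace and stop on an object; "newtons" is the grip in N (left out, the last holds). Time passes only in rows, so rows that repeat a pose let the fingers close, or fill a call up. It gives the time, the measured TCP pose, the force and the opening at its end, in the units of the state.
- robot.state(): the state, without advancing time (a new reading comes with each control period).
- robot.read_camera(name): name is "scene" or "top" or "wrist"; returns (picture, depth): 420x560x3 uint8, red, green, blue; 420x560 float32, mm along the optical axis (not along the pixel's ray), 0 where there is no reading.
- robot.camera_params(name): a dict with "K" (3x3 intrinsics, pixels), "k1" (the pictures are not rectified: a ray, as slopes to the right and down, at radius r is drawn at 1 + k1 r^2 times it, then the intrinsics apply), "rvec" (rotation vector, rad) and "tvec" (3), from world to camera coordinates, as OpenCV has them. Camera axes: x right, y down, z forward; pixel columns grow to the right and rows downward; lengths in mm; the calibration is good to about 2 mm. A picture is of the moment at which its call begins: read the wrist's pose just before it. camera_params takes no time and is no camera call; for the wrist camera it gives the pose at the moment of the call.
- robot.job_done(): hands the job in, once; it reports no verdict.
Trained networks look in the newest picture that a camera, given by its name, has taken for a name from the list of things; names that differ only in an ending like _2 or _b are one class to them, and where a whole thing is asked for, a point or a joint stands for the part that bears it (a point fixed in the world has none). Each returns a list of dicts, best first, with "conf" (0 to 1); they miss things now and then, are a little off and sometimes report something else, mostly with a low value. They report only what shows in the picture. A call takes as long as a camera call.
- robot.look_for(target, camera): "box" ([left, top, right, bottom] in pixels, round what is visible of it).
- robot.trace(target, camera): "region" (420x560 bool, what is visible of it) and "box" ([left, top, right, bottom] in pixels, round what is visible of it).
- robot.tip_of(target, camera): "uv" ([column, row] in pixels: a listed point, or the origin of a listed thing).
The state is a dict: "time": time; "joints": joint angles; "qvel": joint speeds; "effort": joint torques, N m; "position": TCP position; "ee_rot": TCP orientation; "contact_force": force on the tool from outside, world axes, zero at the start; "moment": the same for the moment, N m; "opening": finger opening in mm.
Only numpy, scipy, OpenCV 4.12 (cv2) and the standard library are available. Lean on these libraries where they do the work, as an engineer would, in place of code of your own. Each camera call takes 0.05 s, during which the arm holds its last target. There are 200 camera calls.

TASK

The stop collar on the swing-out shelf's round bar has come loose. Roll the collar until its red-knobbed thumbscrew squarely faces the flat milled along the bar, then turn the knob clockwise until the screw bites on the flat and is snug, at about 0.65 newton metres on the knob; do not over-tighten it. Let go and leave the pots and the other things where they are.

Things in the scene. Friction and masses are not known exactly. Their poses are not given: they have to be found in the camera images.
- knob (a point): Red six-sided thumbscrew knob, 28 mm across flats, 32 over corners, 20 mm high. The point stays with the collar and does not sink or turn with the knob: the knob's centre starts 0 to 4 mm further out along z. z points out along the screw, y along the bar; the bar's axis is 56 mm away along -z. It starts leaning 35 to 58 degrees from upright about the bar, to the robot's side; flats at any angle.
- boss (a point): Top of the 18 mm brass boss the screw enters, 38 mm from the bar's axis; axes as knob. Clockwise (facing the knob) screw and knob feed in 6 mm/rad with 0.35 N m of drag. The tip meets the flat after 0.6 to 1.5 rad, never the same (on the round 0.5 sooner); then the moment climbs about 1 N m per rad. Overdone from 0.8 N m. Pressing the knob down loads the tip too. Pads turn the knob flat to them.
- flat (a point): Middle of the bright flat on the bar, 50 mm from the collar, on the bar's free end. z: outward normal of the flat; y: along the bar to its post. The flat faces up to 17 degrees from straight up, either way about the bar. Bar: dark steel, 28 mm diameter, axis 130 mm above the ledge, does not turn. The flat is 17 mm wide, 11 mm from the axis, full length.
- collar: Brass stop collar, 48 mm diameter, 18 mm wide along the bar; origin on the bar's axis at mid-collar, z towards the thumbscrew knob, y along the bar to the post. It can only roll about the bar, against friction (about 0.1 N m, 2 N at the knob; a pinched knob may lag some mm), and stays where it is left while the screw is loose.
- bar: The fixed bar with the flat; origin on its axis at the collar, z along the flat's outward normal, y along the bar to the post. It ends 85 mm to the -y side of the collar.
- bracket: Aluminium swing-out bracket, fixed to the ledge; origin on the ledge straight below the collar, bar along its y. On the +y side: tray sleeve (37 mm diameter, 13 to 98 mm out) and post (at 145 mm, top 152 mm above the ledge). The tray lies on the +x side, rim 132 mm above the ledge, with a small clay chive pot fixed in its far corner whose clay ends 162 mm above the ledge.
- pot0: Clay chive pot, 100 mm wide, 90 mm high, at the far side; origin under its base; leave alone.
- pot1: Clay chive pot, 100 mm wide, 90 mm high, at the far side; leave alone.
- pot2: Clay chive pot, 100 mm wide, 90 mm high, at the far side; leave alone.
- pot3: Clay chive pot, 100 mm wide, 90 mm high, at the far side; leave alone.
- bulb: Pink silicone watering bulb, 76 mm wide, 130 mm high, standing at the left; origin under its base; leave alone.
- beaker: Glass measuring beaker, 68 mm wide, 95 mm high, at the left; origin under its base; leave alone.
- rake: Steel hand rake with wooden handle, 255 mm long along its x, lying at the right; leave alone.

How it is judged (in metres and radians):
On the way:
1. the collar is rolled until the screw faces the flat, before the screw is tightened (angle between the z axis of knob and the z axis of flat, either way round below 0.2 rad and contact force between collar and bar below 5 N), for 0.2 s.
At the end, for the whole second after the job is handed in: The thumbscrew faces the flat within 0.2 rad and stays pressed on it with 35 to 75 N (tightened to between about 0.56 and 0.8 N m at the knob), and the robot has let go (angle between the z axis of knob and the z axis of flat, either way round below 0.2 rad and contact force between collar and bar between 35 and 75 N and contact force between the fingers and bracket below 0.1 N and linear speed of collar below 0.01 m/s); the robot touches nothing.
It fails at once if the screw is over-tightened (more than 75 N on the bar, about 0.8 N m at the knob) (contact force between collar and bar above 75 N).
It fails at once if a pot, the bulb, the beaker or the rake is pushed more than 30 mm (distance of any of pot0, pot1, pot2, pot3, bulb, beaker, rake from where it was at the start of the episode above 0.03 m).
It also fails if it takes over 72 s, if anything falls off the work surface, if the arm or the gripper's body presses on something with over 40 N, if the wrist force passes 120 N, or if a joint passes its speed limit or range.

## Working session

There is one attempt and no reset: what is moved stays moved. The work goes in short steps, Python scripts to look and compute and a tool call to move; the robot and the scene stay as the last step left them, time stands still between calls to the robot, and variables do not carry over. Pictures are saved under pics/ and viewed, about 8 in all and at most 12, crops included, and the job is handed in when it is done.

Besides the shell and the picture viewer there is one more tool, called after "Call:" as name(argument=value, ...) on one line, values as JSON. send_rows: Moves the arm, as the interface text tells. Its arguments: {"type":"object","properties":{"deltas":{"type":"array"},"newtons":{"type":"number"}},"required":["deltas"]}

```bash
ls; mkdir -p pics; cat > h.py <<'E'
import numpy as np, cv2
from cell import robot
np.set_printoptions(precision=3,suppress=True)
def cam(n):
    p=robot.camera_params(n);R=cv2.Rodrigues(np.array(p["rvec"],float))[0]
    return np.array(p["K"],float),p["k1"],R,np.array(p["tvec"],float).ravel()
def rays(n,uv,c=None):
    K,k1,R,t=c or cam(n);uv=np.atleast_2d(np.array(uv,float))
    xy=cv2.undistortPoints(uv[:,None],K,np.array([k1,0,0,0,0.]))[:,0]
    return np.c_[xy,np.ones(len(xy))]
def world(n,uv,d,c=None):
    c=c or cam(n);r=rays(n,uv,c)*np.atleast_1d(d)[:,None]
    return (r-c[3])@c[2]
def proj(n,P,c=None):
    K,k1,R,t=c or cam(n)
    return cv2.projectPoints(np.atleast_2d(np.array(P,float)),cv2.Rodrigues(R)[0],t,K,np.array([k1,0,0,0,0.]))[0][:,0]
def save(n,im): cv2.imwrite(f"pics/{n}.png",im[:,:,::-1])
E
python3 - <<'E'
from h import *
out=[]
for n in("scene","top"):
    im,d=robot.read_camera(n); c=cam(n); out.append(im); np.savez(f"{n}0.npz",im=im,d=d)
    print(n,"campos",-c[2].T@c[3])
    for t in("knob","boss","flat","collar","bracket"):
        r=robot.tip_of(t,n)[:2]
        for q in r:
            u,v=q["uv"];dd=d[int(round(v)),int(round(u))]
            print(t,q["conf"],u,v,dd,world(n,[u,v],dd)[0])
save("scene0",out[0]);save("top0",out[1]);print(robot.state())
E
```

```text
pics
scene campos [1222.272 -654.794  891.449]
knob 0.84 235.1 188.6 1176.995 [483.705 -69.997 174.16 ]
boss 0.64 240.9 195.2 1182.1334 [499.023 -64.655 158.066]
boss 0.64 377.0 179.2 1354.079 [658.202 328.291  89.207]
flat 0.8 234.0 215.1 1147.2415 [ 531.17  -117.28   141.488]
collar 0.72 241.3 193.9 1185.8406 [495.932 -60.519 158.346]
collar 0.69 248.1 205.7 1178.7336 [526.819 -65.628 139.578]
top campos [ 342.566   -8.117 1328.058]
knob 0.8 304.8 259.2 1159.6499 [468.918 -59.012 170.147]
knob 0.46 321.1 235.6 1200.2648 [ 532.145 -103.704  140.716]
boss 0.84 305.6 251.9 1160.4985 [486.761 -61.35  172.791]
boss 0.47 304.1 167.2 1288.1556 [731.604 -67.229  91.128]
flat 0.66 319.1 234.7 1201.5155 [534.69  -98.701 140.008]
collar 0.74 307.0 169.6 1286.6985 [724.563 -75.025  91.119]
collar 0.73 303.6 240.0 1187.7589 [519.883 -58.046 151.609]
bracket 0.6 304.6 248.7 1176.8784 [496.738 -59.724 158.09 ]
bracket 0.31 418.5 251.0 1309.3523 [ 502.64  -385.802   20.09 ]
{'time': 0.6, 'joints': array([ 1.157,  0.3  ,  1.521,  0.   ,  1.321, -0.067]), 'qvel': array([-0.002,  0.001, -0.   , -0.001,  0.   , -0.   ]), 'effort': array([  0.001, -53.148, -35.283,   0.071,   0.021,  -0.   ]), 'position': array([186.936, 517.265, 205.455]), 'ee_rot': array([[-0.  , -0.94,  0.34],
       [ 0.  ,  0.34,  0.94],
       [-1.  ,  0.  ,  0.  ]]), 'contact_force': array([-0.029,  0.321, -0.481]), 'moment': array([-0.003, -0.025,  0.054]), 'opening': 94.07269852198677}
```

```bash
python3 - <<'E'
from h import *
a=np.load("scene0.npz")["im"];b=np.load("top0.npz")["im"]
save("s0z",cv2.resize(a[110:310,120:420],(800,533),interpolation=cv2.INTER_CUBIC))
save("t0z",cv2.resize(b[130:330,200:440],(720,600),interpolation=cv2.INTER_CUBIC))
E
```

```text
(no output)
```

View pics/s0z.png

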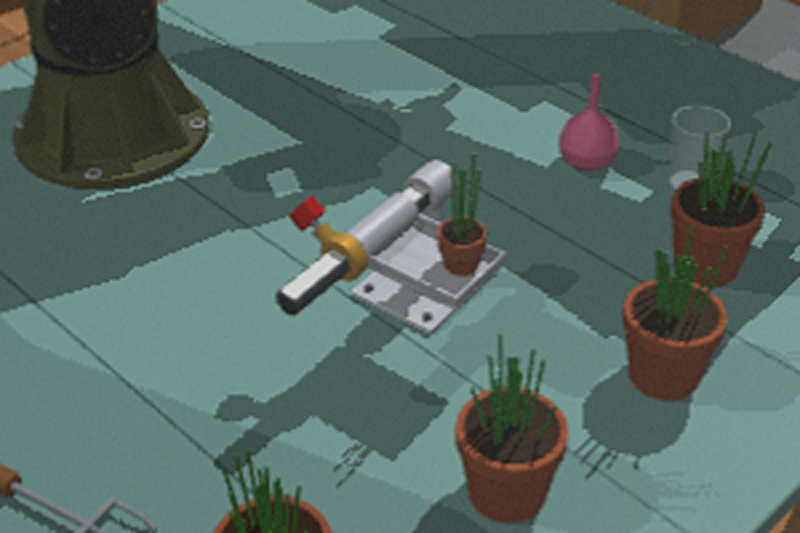

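View pics/t0z.png

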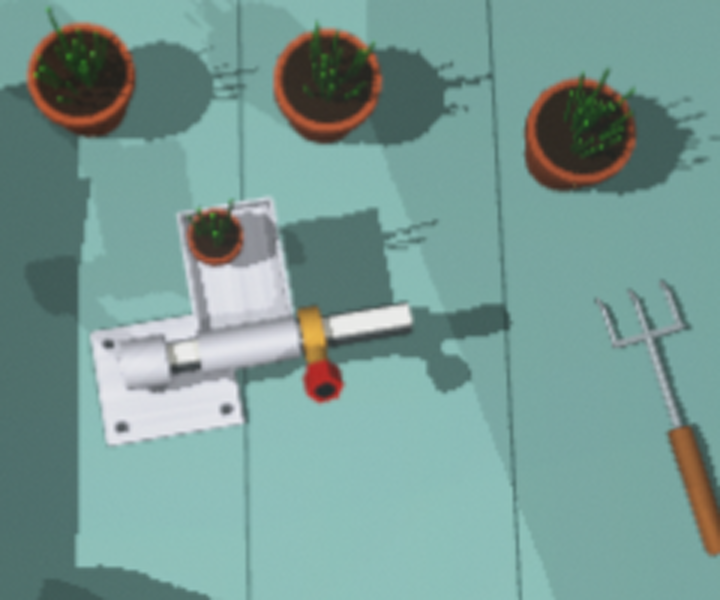

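The collar is at top px (304,240). The red knob at (307,257) leans towards the robot, and the bar's free end is at (337,235) with a bright flat facing roughly up. Next I fit the bar, the flat and the knob from depth.

```bash
python3 - <<'E'
from h import *
P={}
for n in("top","scene"):
    z=np.load(n+"0.npz");im,d=z["im"],z["d"];c=cam(n)
    v,u=np.mgrid[0:420,0:560];W=world(n,np.c_[u.ravel(),v.ravel()],d.ravel(),c);C=im.reshape(-1,3).astype(int)
    ok=d.ravel()>0
    W,C=W[ok],C[ok]
    box=(abs(W[:,0]-525)<45)&(W[:,1]<-70)&(W[:,1]>-160)&(W[:,2]>110)&(W[:,2]<170)
    B=W[box];Cb=C[box];red=(C[:,0]>1.8*C[:,1])&(C[:,0]>90)&(C[:,2]<0.5*C[:,0])
    k=red&(np.linalg.norm(W-[475,-62,172],axis=1)<50)
    print(n,len(B),"red",k.sum(),W[k].mean(0),W[k].min(0),W[k].max(0))
    br=Cb.sum(1)>480
    F=B[br];print("bright",br.sum(),F.min(0),F.max(0))
    m=F.mean(0);U,S,V=np.linalg.svd(F-m,full_matrices=False);print("mean",m,"dir",V[0],"n",V[2],"S",S/np.sqrt(len(F)))
    if n=="top":
        for p in F[::6]: print(p,end=' ')
E
```

```text
top 310 red 106 [476.83  -64.47  172.207] [460.549 -79.679 157.368] [491.945 -52.089 186.975]
bright 183 [ 518.074 -142.363  135.246] [542.977 -72.298 147.609]
mean [ 529.53  -107.516  141.666] dir [-0.154  0.988  0.002] n [-0.135 -0.019 -0.991] S [19.943  5.249  2.22 ]
[ 542.977 -139.49   143.683] [ 541.617 -137.605  136.537] [ 539.052 -119.311  138.198] [ 538.162 -134.355  141.926] [ 536.205 -100.944  141.633] [ 535.729 -118.81   142.591] [ 535.246 -134.05   143.871] [533.501 -87.9   143.698] [ 533.448 -103.368  142.336] [ 533.272 -118.799  141.725] [ 532.568 -133.896  144.405] [531.518 -82.909 140.445] [530.771 -98.077 143.424] [ 531.043 -113.737  139.991] [ 530.113 -128.714  144.128] [529.362 -72.662 138.787] [528.964 -88.02  139.586] [ 527.883 -105.584  144.459] [ 528.672 -121.565  137.67 ] [ 527.164 -136.131  145.567] [525.931 -80.02  143.288] [526.268 -95.656 139.349] [ 525.656 -110.861  141.543] [ 525.061 -126.017  143.636] [523.434 -77.405 142.994] [523.728 -93.014 139.283] [ 523.055 -108.181  141.92 ] [520.457 -74.612 145.896] [520.79  -90.19  141.881] [ 520.679 -105.627  140.816] [518.074 -87.474 143.067] scene 339 red 80 [482.37  -69.151 171.476] [473.325 -82.969 156.307] [491.503 -52.297 182.023]
bright 130 [ 516.734 -141.81   138.602] [542.419 -74.2   146.569]
mean [ 529.338 -109.454  141.57 ] dir [ 0.169 -0.986  0.004] n [-0.08  -0.017 -0.997] S [19.526  5.06   1.344]
```

```bash
cat >> h.py <<'E'
from scipy.spatial.transform import Rotation as Ro
BD=np.array([-.161,.987,0]);BD/=np.linalg.norm(BD);EX=np.array([BD[1],-BD[0],0]);C0=np.array([520.4,-60.1,130.7])
def frame(lean,roll=0):
    "tool rotation: lean to robot side (rad), roll about outward screw axis (ccw +) from jaw along bar"
    z=-np.sin(lean)*EX+np.cos(lean)*np.array([0,0,1]); 
    R=np.c_[-z,np.cross(BD,-z),BD]
    return Ro.from_rotvec(z*roll).as_matrix()@R
def axis(lean): return -np.sin(lean)*EX+np.cos(lean)*np.array([0,0,1])
def tcp(lean,r): return C0+axis(lean)*r   # tcp at distance r from the bar axis
def delta(R1,p1,R0=None,p0=None):
    s=robot.state();R0=s["ee_rot"] if R0 is None else R0;p0=s["position"] if p0 is None else p0
    return Ro.from_matrix(R1@R0.T).as_rotvec(),np.array(p1)-p0
E
python3 - <<'E'
from h import *
s=robot.state();c=cam("wrist");cp=-c[2].T@c[3];R=s["ee_rot"]
print("cam in tool",R.T@(cp-s["position"]),"opt axis in tool",R.T@c[2][2],"right",R.T@c[2][0])
print(frame(.8),delta(frame(.8),tcp(.8,170)), tcp(.8,170))
E
```

```text
cam in tool [-178.998   80.032   -1.096] opt axis in tool [ 0.962 -0.274 -0.001] right [ 0.001 -0.001  1.   ]
[[ 0.708 -0.688 -0.161]
 [ 0.115 -0.112  0.987]
 [-0.697 -0.717  0.   ]] (array([-0.075, -0.805,  0.481]), array([ 213.104, -596.998,   43.685])) [400.04  -79.733 249.14 ]
```

Call:
send_rows(deltas=[[[0, 0, 0.08, 18, -50, 15, -1], [-0.01, -0.06, 0.16, 38, -110, 25, -1], [-0.02, -0.18, 0.22, 60, -170, 35, -1], [-0.03, -0.3, 0.28, 80, -230, 44, -1], [-0.04, -0.4, 0.32, 102, -285, 44, -1]]])

```text
time: 1.23
position: [288.5, 232.5, 250.2]
ee_rot: [[0.394, -0.919, 0.013], [0.026, 0.025, 0.999], [-0.919, -0.393, 0.033]]
contact_force: [1.9, 0.0, 0.6]
opening: 94.4
```

```bash
python3 -c "
from h import *
s=robot.state();print(s['joints'],s['position']);print(delta(frame(.8),tcp(.8,170)))"
```

```text
[ 0.765 -0.35   2.102 -0.291  1.09  -0.69 ] [288.548 232.468 250.168]
(array([-0.003, -0.398,  0.165]), array([ 111.492, -312.202,   -1.028]))
```

Call:
send_rows(deltas=[[[0, -0.08, 0.03, 20, -57, 0, -1], [0, -0.16, 0.07, 41, -115, 0, -1], [0, -0.24, 0.1, 62, -173, 0, -1], [0, -0.32, 0.13, 83, -231, 0, -1], [0, -0.4, 0.165, 103, -289, 0, -1]]])

```text
time: 1.85
position: [357.0, 45.9, 244.1]
ee_rot: [[0.632, -0.762, -0.145], [0.123, -0.086, 0.989], [-0.766, -0.642, 0.039]]
contact_force: [-0.0, -0.2, -0.3]
opening: 94.0
```

```bash
cat > look.py <<'E'
from h import *
import sys
s=robot.state();n="wrist";c=cam(n);im,d=robot.read_camera(n);np.savez(sys.argv[1]+".npz",im=im,d=d,K=c[0],k1=c[1],R=c[2],t=c[3])
print(s["time"],s["joints"],s["position"],s["contact_force"],s["moment"])
for t in("knob","boss","flat"):
    for q in robot.tip_of(t,n)[:1]:
        u,v=q["uv"];dd=d[int(round(v)),int(round(u))];print(t,q["conf"],u,v,dd,world(n,[u,v],dd,c)[0])
v,u=np.mgrid[0:420,0:560];W=world(n,np.c_[u.ravel(),v.ravel()],d.ravel(),c);C=im.reshape(-1,3).astype(int)
k=(d.ravel()>0)&(C[:,0]>1.8*C[:,1])&(C[:,0]>90)&(C[:,2]<0.5*C[:,0])&(abs(W[:,0]-490)<70)&(abs(W[:,1]+60)<50)&(W[:,2]>140)
L=(W[k]-C0)@np.c_[EX,BD,[0,0,1]]
print("red",k.sum(),"ex,bd,z median",np.median(L,0),L.min(0),L.max(0))
b=(C.sum(1)>420)&(d.ravel()>0); Q=(W-C0)@np.c_[EX,BD,[0,0,1]]
b&=(abs(Q[:,0])<16)&(Q[:,1]<-14)&(Q[:,1]>-84)&(Q[:,2]>5)&(Q[:,2]<20)
F=Q[b];print("flat",b.sum())
if b.sum()>50:
    A=np.c_[F[:,0],F[:,1],np.ones(len(F))];w=np.ones(len(F),bool)
    for _ in range(4):
        x=np.linalg.lstsq(A[w],F[w,2],rcond=None)[0];r=F[:,2]-A@x;w=abs(r)<2.5*r[w].std()
    print("plane z=a ex+b bd+c",x,"lean to robot",np.arctan(x[0]),"rms",r[w].std(),"ext",np.percentile(F[w],[1,99],axis=0))
save(sys.argv[1],im)
E
python3 look.py w1
```

```text
1.85 [-0.129 -0.638  2.366  0.298  0.763 -1.979] [357.007  45.932 244.126] [-0.023 -0.178 -0.348] [ 0.039  0.315 -0.059]
knob 0.95 150.6 226.6 309.6297 [463.378 -63.649 166.077]
boss 0.66 157.2 227.1 308.81317 [461.956 -56.963 167.143]
flat 0.56 125.0 234.3 370.0982 [ 527.742 -109.029  140.515]
red 536 ex,bd,z median [-53.242   5.17   36.536] [-64.396 -14.927  21.762] [-3.864 16.311 49.492]
flat 175
plane z=a ex+b bd+c [-0.16  -0.004  9.499] lean to robot -0.15850363999856157 rms 0.25508212783749895 ext [[ -8.477 -83.669   8.203]
 [  8.178 -43.396  11.331]]
```

View pics/w1.png

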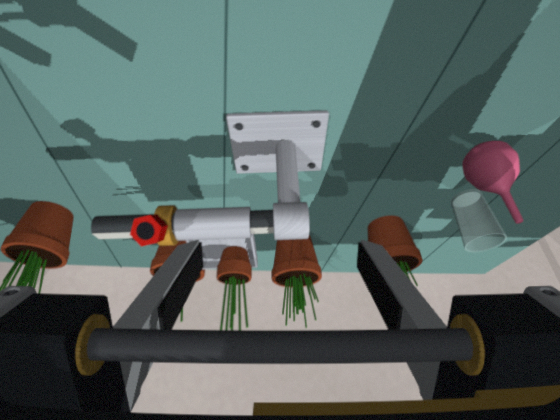

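Wrist view: the knob's end face is at (148,230), the collar behind it at (168,225), and the flat shows as a bright strip around (125,222). The flat plane fit is good and leans 0.16 rad away from the robot. I'm moving in closer, facing the knob.

Call:
send_rows(deltas=[[[0, -0.02, 0.0, 12, -40, -4, -1], [0, -0.05, 0.0, 25, -80, -8, -1], [0, -0.08, 0.0, 40, -110, -12, -1], [0, -0.1, 0.0, 50, -121, -20, -1], [0, -0.1, 0.0, 50, -121, -20, -1]]])

```text
time: 2.68
position: [411.7, -48.7, 237.1]
ee_rot: [[0.686, -0.717, -0.123], [0.099, -0.076, 0.992], [-0.721, -0.693, 0.019]]
contact_force: [-0.7, 0.4, 0.1]
opening: 94.1
```

```bash
python3 look.py w2; python3 -c "
from h import *
print(robot.state()['ee_rot']);print(delta(frame(.9),tcp(.9,130)))"
```

```text
2.675 [-0.476 -0.436  2.312  0.661  0.715 -2.55 ] [411.72  -48.665 237.101] [-0.698  0.43   0.058] [0.016 0.383 0.011]
knob 0.76 250.0 201.9 273.41153 [465.612 -67.26  167.753]
boss 0.85 255.0 198.1 273.6347 [463.66  -63.176 164.92 ]
flat 0.7 209.1 207.7 333.07892 [ 525.034 -107.854  141.035]
red 638 ex,bd,z median [-54.251   1.279  37.116] [-64.176 -15.098  19.23 ] [ 3.829 16.071 50.414]
flat 364
plane z=a ex+b bd+c [-0.135  0.001 10.211] lean to robot -0.13387283416248397 rms 0.27125204694164473 ext [[ -9.338 -83.682   8.817]
 [  7.584 -25.76   11.842]]
[[ 0.688 -0.715 -0.122]
 [ 0.097 -0.076  0.992]
 [-0.719 -0.695  0.017]]
(array([ 0.002, -0.133,  0.038]), array([  8.534, -27.143, -26.232]))
```

View pics/w2.png

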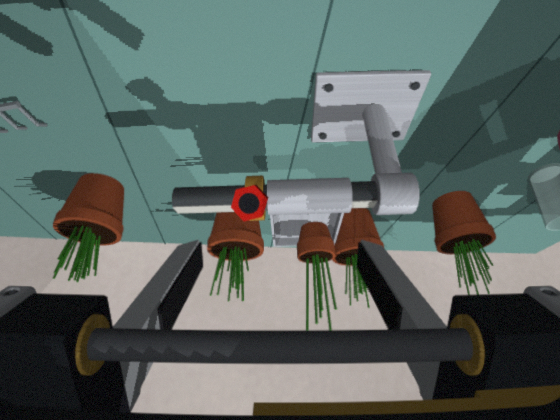

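```bash
cat > hexfit.py <<'E'
from h import *
import sys
z=np.load(sys.argv[1]+".npz");c=(z["K"],float(z["k1"]),z["R"],z["t"]);im,d=z["im"],z["d"]
v,u=np.mgrid[0:420,0:560];W=world("wrist",np.c_[u.ravel(),v.ravel()],d.ravel(),c);C=im.reshape(-1,3).astype(int)
Q=(W-C0)@np.c_[EX,BD,[0,0,1]];r=np.hypot(Q[:,0],Q[:,2])
k=(d.ravel()>0)&(C[:,0]>1.6*C[:,1])&(C[:,0]>60)&(r>40)&(r<80)&(abs(Q[:,1])<22)
F=Q[k];w=r[k]>62
for _ in range(8):
    m=np.median(F[w],0);V=np.linalg.svd(F[w]-F[w].mean(0))[2];n=V[2]*np.sign(V[2][2]);h=(F-F[w].mean(0))@n;w=abs(h)<1.0
print("face n",n,"lean",np.arctan2(-n[0],n[2]),"n",w.sum(),"dist",F[w].mean(0)@n)
lean=np.arctan2(-n[0],n[2]);P=F[w];a=np.array([-np.sin(lean),0,np.cos(lean)]);e2=np.cross([0,1,0],a)  # b x a
X=np.c_[P@np.array([0,1,0]),P@e2]     # bd, e2
ctr=(np.percentile(X,99.5,0)+np.percentile(X,.5,0))/2;print("center bd,e2",ctr,"face dist",np.median(P@a))
best=[]
for t in np.radians(np.arange(-30,30,1)):
    s=0
    for j in range(3):
        q=X@np.array([np.cos(t+j*np.pi/3),np.sin(t+j*np.pi/3)]);s+=np.percentile(q,99)-np.percentile(q,1)
    best.append((s/3,np.degrees(t)))
best.sort();print(best[:4],best[-2:])  # angle of flat normal from BD toward e2
S=np.round((X-ctr)*5+150).astype(int);I=np.zeros((300,300,3),np.uint8)
for p in S: cv2.circle(I,tuple(p),2,(255,60,60),-1)
e=np.zeros(0)
(cx,cy),(ww,hh),ang=cv2.minAreaRect(X.astype(np.float32));print("mar",cx,cy,ww,hh,ang)
g,b,rr,bb=0,0,0,0
bz=(C[:,0]>110)&(C[:,0]>1.25*C[:,2]+30)&(C[:,1]>.6*C[:,0])&(r<45)&(r>22)&(abs(Q[:,1])<14)
print("brass bd range",np.percentile(Q[bz][:,1],[2,50,98]) if bz.sum()>5 else None, bz.sum())
x0,y0=[int(t) for t in (u.ravel()[k].mean(),v.ravel()[k].mean())]
save(sys.argv[1]+"z",np.hstack([cv2.resize(im[y0-30:y0+30,x0-30:x0+30],(480,480),interpolation=cv2.INTER_CUBIC),cv2.resize(I,(320,320)).repeat(1,0)[0:320] if 0 else np.pad(I,((0,180),(0,0),(0,0)))]))
E
python3 hexfit.py w2; python3 hexfit.py w1
```

```text
face n [-0.809  0.011  0.588] lean 0.9424682027213686 n 535 dist 66.15052485451582
center bd,e2 [ 0.458 -1.447] face dist 66.15325220300282
[(np.float64(27.34374495817252), np.float64(21.0)), (np.float64(27.349610577452108), np.float64(22.0)), (np.float64(27.374912036856937), np.float64(20.0)), (np.float64(27.39072413337865), np.float64(16.0))] [(np.float64(28.976138591225762), np.float64(-13.0)), (np.float64(28.977754003154818), np.float64(-14.0))]
mar 0.6624813079833984 -1.4875926971435547 27.9689998626709 30.53840446472168 79.22225189208984
brass bd range [-8.089 -0.905  9.039] 69
face n [-0.803  0.005  0.595] lean 0.9329238868874304 n 386 dist 66.14391289616746
center bd,e2 [ 0.694 -2.143] face dist 66.14642763021351
[(np.float64(27.14361099083784), np.float64(22.0)), (np.float64(27.164805795041342), np.float64(19.0)), (np.float64(27.17019014237675), np.float64(23.0)), (np.float64(27.173889496277656), np.float64(20.0))] [(np.float64(28.590283124199374), np.float64(-11.0)), (np.float64(28.59781840069265), np.float64(-12.000000000000002))]
mar 0.46506503224372864 -2.196258544921875 30.394489288330078 27.3115234375 47.428436279296875
brass bd range [-6.938  6.106  9.227] 142
```

View pics/w2z.png

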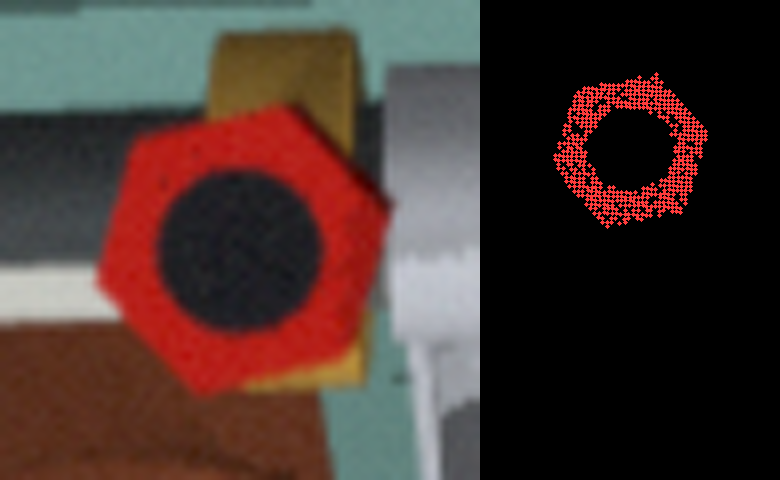

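The hex flats sit about 0.30 rad clockwise from the bar direction, and the screw leans 0.94 rad. I'm updating the bar origin and going to the pre-grasp pose.

```bash
sed -i 's/C0=np.array(.*)/C0=np.array([518.7,-59.8,130.])/' h.py; cat > go.py <<'E'
from h import *
import sys
l,r,ro=map(float,sys.argv[1:4]);s=robot.state()
print(s["time"],"q",s["joints"],"pos",s["position"],"F",s["contact_force"],"M",s["moment"],s["opening"])
R=s["ee_rot"];x=-R[:,0];p=s["position"]-C0
L=np.arctan2(-(x@EX),x[2]);print("tool lean",L,"bd tilt",x@BD,"tcp lean",np.arctan2(-(p@EX),p[2]),"r",np.hypot(p@EX,p[2]),"bd",p@BD)
rel=R@frame(L).T;print("roll",Ro.from_matrix(rel).as_rotvec()@axis(L))
print(delta(frame(l,ro),tcp(l,r)))
E
python3 go.py .94 105 -.3
```

```text
2.875 q [-0.479 -0.438  2.313  0.663  0.715 -2.552] pos [411.362 -49.351 237.742] F [-0.531 -0.165 -0.951] M [-0.065  0.348  0.019] 94.55384039963839
tool lean 0.7680654910507613 bd tilt 0.01460847856055774 tcp lean 0.7689560839314264 r 149.92516045100692 bd 27.593157439371183
roll -0.04011065301750324
(array([ 0.231, -0.137, -0.16 ]), array([ 23.651, -24.1  , -45.814]))
```

Call:
send_rows(deltas=[[[0.12, -0.04, -0.08, 5, -4, -8, -0.2], [0.2, -0.1, -0.16, 12, -12, -20, -0.2], [0.23, -0.14, -0.16, 24, -24, -35, -0.2], [0.23, -0.14, -0.16, 24, -24, -46, -0.2], [0.23, -0.14, -0.16, 24, -24, -46, -0.2]]])

```text
time: 3.5
position: [434.1, -45.6, 223.6]
ee_rot: [[0.773, -0.631, 0.062], [0.097, 0.214, 0.972], [-0.627, -0.746, 0.226]]
contact_force: [-0.3, 0.5, 0.2]
opening: 56.8
```

```bash
python3 go.py .94 75 -.3; python3 look.py w3; python3 hexfit.py w3
```

```text
3.5 q [-0.465 -0.381  2.377  0.96   0.558 -2.554] pos [434.13  -45.572 223.615] F [-0.335  0.508  0.189] M [-0.004  0.368 -0.086] 56.79714260066709
tool lean 0.8932468013314473 bd tilt 0.02878470471191357 tcp lean 0.714350355715047 r 123.90875487513365 bd 27.657116751649358
roll -0.31782366176975474
(array([ 0.011, -0.045,  0.034]), array([ 24.793, -23.978, -49.381]))
3.5 [-0.465 -0.381  2.377  0.96   0.558 -2.554] [434.13  -45.572 223.615] [-0.335  0.508  0.189] [-0.004  0.368 -0.086]
knob 0.63 240.1 201.9 244.52177 [465.126 -66.767 167.447]
boss 0.61 243.1 197.9 244.06474 [463.657 -63.807 165.462]
flat 0.95 206.0 216.2 317.79205 [ 534.64  -108.964  139.918]
red 836 ex,bd,z median [-52.483   1.864  37.142] [-62.25  -15.268  15.098] [-31.3    15.628  50.779]
flat 317
plane z=a ex+b bd+c [-0.136 -0.005 10.846] lean to robot -0.13483196772090505 rms 0.2198075498607254 ext [[ -7.74  -83.319   9.587]
 [  9.973 -32.233  12.377]]
face n [-0.813  0.012  0.582] lean 0.9499915856027855 n 655 dist 65.25867865299169
center bd,e2 [-0.165  0.669] face dist 65.26564671157502
[(np.float64(27.38216581529656), np.float64(20.0)), (np.float64(27.409499827966048), np.float64(19.0)), (np.float64(27.46410694469742), np.float64(21.0)), (np.float64(27.468704244276505), np.float64(18.0))] [(np.float64(29.02309794246268), np.float64(-8.0)), (np.float64(29.023932456025253), np.float64(-9.0))]
mar -0.4207792282104492 0.5951786041259766 28.13846778869629 31.231746673583984 79.41642761230469
brass bd range [-8.359  2.04   8.41 ] 192
```

```bash
python3 go.py .945 115 -1.2;python3 -c "
from h import *
R=robot.state()['ee_rot'];print(Ro.from_matrix(frame(.945,-1.37)@R.T).as_rotvec())"
```

```text
3.7 q [-0.466 -0.381  2.376  0.96   0.558 -2.554] pos [434.511 -46.22  224.343] F [0.889 0.6   0.531] M [-0.028  0.425 -0.063] 56.292192989293845
tool lean 0.8945872067673803 bd tilt 0.030041932692360888 tcp lean 0.7088633601114959 r 124.28219272047325 bd 26.95704277877959
roll -0.31832822100673486
(array([ 0.719,  0.056, -0.512]), array([ -7.803, -28.586, -26.982]))
[ 0.852  0.077 -0.616]
```

Call:
send_rows(deltas=[[[0.14, 0.01, -0.1, 0, -4, 0, -0.2], [0.28, 0.02, -0.2, 0, -10, -5, -0.2], [0.42, 0.03, -0.3, -3, -18, -12, -0.2], [0.56, 0.04, -0.4, -6, -24, -20, -0.2], [0.7, 0.055, -0.5, -8, -28, -27, -0.2]]])

```text
time: 4.32
position: [426.4, -74.6, 197.0]
ee_rot: [[0.799, -0.367, 0.476], [0.129, 0.879, 0.46], [-0.587, -0.306, 0.749]]
contact_force: [-0.2, -0.1, 0.5]
opening: 56.4
```

```bash
python3 go.py .945 95 -1.37
```

```text
4.325 q [-0.636 -0.298  2.424  1.237  0.659 -2.086] pos [426.413 -74.637 197.027] F [-0.236 -0.084  0.485] M [-0.063  0.392 -0.019] 56.40585163248159
tool lean 0.9430744674481379 bd tilt 0.0011965763936191334 tcp lean 0.9486969852459214 r 115.01946661726808 bd 0.2143059673290913
roll -1.1840246320852188
(array([ 0.15 ,  0.022, -0.108]), array([ 16.294,   2.441, -11.381]))
```

Call:
send_rows(deltas=[[[0.06, 0.01, -0.04, 8, 1, -6, -0.2], [0.12, 0.02, -0.09, 16, 2, -11, -0.2], [0.15, 0.022, -0.11, 24, 3, -17, -0.2], [0.15, 0.022, -0.11, 31, 5, -22, -0.2], [0.15, 0.022, -0.11, 31, 5, -22, -0.2]]])

```text
time: 4.95
position: [457.6, -69.1, 174.9]
ee_rot: [[0.8, -0.275, 0.534], [0.13, 0.947, 0.294], [-0.586, -0.165, 0.793]]
contact_force: [0.6, 0.2, -0.1]
opening: 56.2
```

```bash
python3 go.py .945 40 -1.37; python3 look.py w4; python3 hexfit.py w4
```

```text
4.95 q [-0.548 -0.163  2.392  1.407  0.564 -2.049] pos [457.58  -69.058 174.899] F [ 0.572  0.197 -0.05 ] M [-0.128  0.396  0.013] 56.240785692419955
tool lean 0.9443267770107425 bd tilt 0.00020868042948710236 tcp lean 0.9425975001651513 r 76.3988884896492 bd 0.7024786503005542
roll -1.3655667491410148
(array([ 0.004, -0.   , -0.002]), array([ 29.123,   4.039, -21.469]))
4.95 [-0.548 -0.163  2.392  1.407  0.564 -2.049] [457.58  -69.058 174.899] [ 0.572  0.197 -0.05 ] [-0.128  0.396  0.013]
knob 0.67 279.6 239.7 202.58435 [463.904 -63.867 167.783]
boss 0.86 281.4 234.6 203.4948 [465.142 -60.682 167.204]
flat 0.97 278.2 273.9 274.3919 [ 525.484 -108.403  141.252]
red 1185 ex,bd,z median [-51.435   4.668  37.191] [-62.619 -14.927  12.639] [ 3.875 15.708 50.559]
flat 303
plane z=a ex+b bd+c [-0.14   0.008 11.459] lean to robot -0.1394438763290682 rms 0.25445329714532927 ext [[ -7.728 -83.756   9.209]
 [  9.669 -43.427  12.495]]
face n [-0.808  0.01   0.589] lean 0.9408455085159614 n 918 dist 65.3392636827118
center bd,e2 [ 0.121 -0.087] face dist 65.35661552734679
[(np.float64(27.53558718250855), np.float64(20.0)), (np.float64(27.577596851512634), np.float64(19.0)), (np.float64(27.57931904055683), np.float64(18.0)), (np.float64(27.58678642847148), np.float64(21.0))] [(np.float64(29.24740437411082), np.float64(-14.0)), (np.float64(29.252952928933865), np.float64(-13.0))]
mar 0.3782835006713867 -0.09424018859863281 27.724889755249023 30.963294982910156 79.16255187988281
brass bd range [-7.005  5.552  8.562] 240
```

View pics/w4.png

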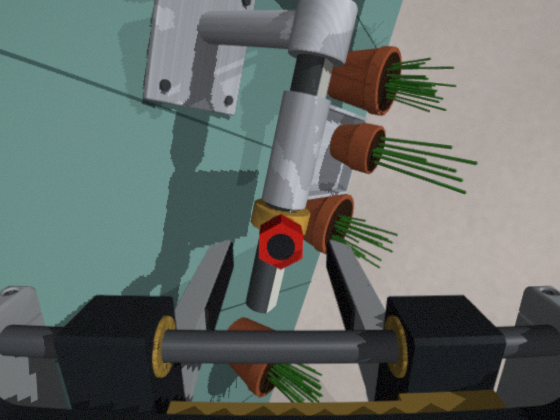

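The knob at (281,242) sits centred between the fingers, with its hex flats parallel to the pads. Advancing and closing.

Call:
send_rows(deltas=[[[0, 0, 0, 10, 1.4, -7.5, -0.2], [0, 0, 0, 20, 2.8, -15, -0.2], [0, 0, 0, 30, 4, -22.5, -0.2], [0, 0, 0, 30, 4, -22.5, -0.2], [0, 0, 0, 30, 4, -22.5, -0.2]]])

```text
time: 5.78
position: [487.3, -65.3, 152.9]
ee_rot: [[0.8, -0.275, 0.533], [0.129, 0.947, 0.293], [-0.586, -0.166, 0.793]]
contact_force: [-0.0, 0.0, 0.4]
opening: 56.3
```

Call:
send_rows(deltas=[[[0, 0, 0, 0, 0, 0, 0.2], [0, 0, 0, 0, 0, 0, 0.5], [0, 0, 0, 0, 0, 0, 1], [0, 0, 0, 0, 0, 0, 1], [0, 0, 0, 0, 0, 0, 1]]], newtons=20)

```text
time: 6.4
position: [487.6, -65.2, 152.8]
ee_rot: [[0.8, -0.275, 0.533], [0.13, 0.947, 0.293], [-0.586, -0.166, 0.794]]
contact_force: [-2.4, 0.9, 3.7]
opening: 27.7
```

```bash
python3 go.py .7 38 -1.37; python3 go.py .4 38 -1.37|tail -1
```

```text
6.4 q [-0.481 -0.033  2.35   1.594  0.507 -2.215] pos [487.639 -65.2   152.814] F [-2.431  0.923  3.671] M [ 0.096 -0.05   0.119] 27.66160628495058
tool lean 0.9452704563562798 bd tilt 0.0008516072642493903 tcp lean 0.9443573133261085 r 38.914565882472864 bd -0.3288770007203898
roll -1.3656105322868675
(array([-0.036,  0.243, -0.002]), array([6.9  , 1.459, 6.25 ]))
(array([-0.084,  0.539, -0.003]), array([16.456,  3.018, 12.186]))
```

```bash
python3 - <<'E'
from h import *
s=robot.state();p=s["position"]
for L in np.r_[.945-.1*np.arange(1,6),.445-.1*np.arange(1,7)]:
    print(round(L,3),Ro.from_rotvec(BD*(.945-L)).as_rotvec(), tcp(L,38.9)-tcp(.945,38.9), tcp(L,38.9)-tcp(.445,38.9), p-tcp(.945,38.9))
E
```

```text
0.845 [-0.016  0.099  0.   ] [2.401 0.392 3.034] [-12.19   -1.988  -9.292] [ 0.056 -0.324  0.029]
0.745 [-0.032  0.197  0.   ] [5.088 0.83  5.81 ] [-9.503 -1.55  -6.517] [ 0.056 -0.324  0.029]
0.645 [-0.048  0.296  0.   ] [8.036 1.311 8.3  ] [-6.555 -1.069 -4.027] [ 0.056 -0.324  0.029]
0.545 [-0.064  0.395  0.   ] [11.214  1.829 10.479] [-3.377 -0.551 -1.847] [ 0.056 -0.324  0.029]
0.445 [-0.08   0.493  0.   ] [14.591  2.38  12.326] [0. 0. 0.] [ 0.056 -0.324  0.029]
0.345 [-0.097  0.592  0.   ] [18.133  2.958 13.822] [3.542 0.578 1.496] [ 0.056 -0.324  0.029]
0.245 [-0.113  0.691  0.   ] [21.805  3.557 14.953] [7.214 1.177 2.627] [ 0.056 -0.324  0.029]
0.145 [-0.129  0.79   0.   ] [25.57   4.171 15.706] [10.979  1.791  3.38 ] [ 0.056 -0.324  0.029]
0.045 [-0.145  0.888  0.   ] [29.39   4.794 16.075] [14.799  2.414  3.749] [ 0.056 -0.324  0.029]
-0.055 [-0.161  0.987  0.   ] [33.228  5.42  16.056] [18.637  3.04   3.73 ] [ 0.056 -0.324  0.029]
-0.155 [-0.177  1.086  0.   ] [37.044  6.043 15.648] [22.453  3.663  3.322] [ 0.056 -0.324  0.029]
```

Call:
send_rows(deltas=[[[-0.016, 0.099, 0, 2.4, 0.4, 3.0, 1], [-0.032, 0.197, 0, 5.1, 0.8, 5.8, 1], [-0.048, 0.296, 0, 8.0, 1.3, 8.3, 1], [-0.064, 0.395, 0, 11.2, 1.8, 10.5, 1], [-0.08, 0.493, 0, 14.6, 2.4, 12.3, 1]]], newtons=25)

```text
time: 7.02
position: [502.0, -63.9, 165.3]
ee_rot: [[0.422, -0.336, 0.842], [0.065, 0.938, 0.341], [-0.904, -0.089, 0.418]]
contact_force: [9.0, 20.1, -14.1]
opening: 28.4
```

```bash
python3 go.py -0.15 38.9 -1.37
```

```text
7.025 q [-0.3    0.027  2.003  0.284  0.729 -0.839] pos [502.035 -63.861 165.258] F [  8.996  20.056 -14.142] M [ 3.239 -0.413  1.502] 28.365770094156716
tool lean 0.441586596036677 bd tilt 0.0038067912808943997 tcp lean 0.4516002091645762 r 39.186261878336516 bd -1.3256243445199747
roll -1.3681843875679423
(array([-0.091,  0.585, -0.001]), array([22.402,  4.997,  3.205]))
```

Call:
send_rows(deltas=[[[-0.008, 0.05, 0, 1.8, 0.5, 0.8, 1], [-0.016, 0.1, 0, 3.6, 1.0, 1.5, 1], [-0.025, 0.15, 0, 5.4, 1.3, 2.1, 1], [-0.033, 0.2, 0, 7.2, 1.6, 2.6, 1], [-0.033, 0.2, 0, 7.2, 1.6, 2.6, 1]]])

```text
time: 7.65
position: [510.2, -61.6, 168.3]
ee_rot: [[0.239, -0.352, 0.905], [0.037, 0.934, 0.354], [-0.97, -0.051, 0.236]]
contact_force: [-3.7, -4.2, 10.6]
opening: 27.7
```

```bash
python3 go.py -0.15 38.9 -1.37
```

```text
7.65 q [-0.24   0.126  1.843  0.114  0.95  -0.663] pos [510.237 -61.606 168.251] F [-3.691 -4.218 10.557] M [-0.788  0.196 -0.367] 27.670887854901014
tool lean 0.2439099044869864 bd tilt 0.002262924039273145 tcp lean 0.22224319261050135 r 39.21520945738421 bd -0.4195900757117007
roll -1.3653420088534851
(array([-0.061,  0.389, -0.005]), array([14.201,  2.742,  0.212]))
```

Call:
send_rows(deltas=[[[-0.016, 0.099, 0, 3.6, 0.6, 0.7, 1], [-0.032, 0.197, 0, 7.3, 1.2, 1.0, 1], [-0.048, 0.296, 0, 11.0, 1.9, 0.9, 1], [-0.063, 0.389, 0, 14.4, 2.5, 0.4, 1], [-0.063, 0.389, 0, 14.4, 2.5, 0.4, 1]]])

```text
time: 8.28
position: [525.4, -59.1, 168.7]
ee_rot: [[-0.147, -0.357, 0.923], [-0.026, 0.934, 0.357], [-0.989, 0.028, -0.146]]
contact_force: [3.5, -2.4, 14.3]
opening: 27.5
```

```bash
python3 go.py -0.14 38.9 -1.37; python3 look.py w5;python3 hexfit.py w5; python3 - <<'E'
from h import *
for n in("top","scene"):
    im,d=robot.read_camera(n);c=cam(n)
    v,u=np.mgrid[0:420,0:560];W=world(n,np.c_[u.ravel(),v.ravel()],d.ravel(),c);C=im.reshape(-1,3).astype(int)
    Q=(W-C0)@np.c_[EX,BD,[0,0,1]]
    k=(C[:,0]>1.8*C[:,1])&(C[:,0]>70)&(np.linalg.norm(Q,axis=1)<85)&(Q[:,2]>35);print(n,k.sum(),Q[k].mean(0) if k.any() else 0)
    save(n+"5",cv2.resize(im[130:300,200:400] if n=="top" else im[130:250,170:310],(700,600),interpolation=cv2.INTER_CUBIC))
E
```

```text
8.275 q [-0.156  0.373  1.519 -0.049  1.392 -0.511] pos [525.413 -59.065 168.75 ] F [ 3.528 -2.426 14.349] M [-0.644 -0.184 -0.109] 27.475247332873458
tool lean -0.1495141859670503 bd tilt 0.0021348264219809227 tcp lean -0.17231671206881616 r 39.33246169291881 bd -0.3549794172214668
roll -1.365469713117698
(array([ 0.003, -0.009, -0.005]), array([-1.356,  0.138, -0.231]))
8.275 [-0.156  0.373  1.519 -0.049  1.392 -0.511] [525.413 -59.065 168.75 ] [ 3.528 -2.426 14.349] [-0.644 -0.184 -0.109]
knob 0.55 266.5 298.8 235.49771 [ 529.275 -109.932  140.171]
boss 0.57 278.5 232.5 203.46738 [519.265 -51.99  156.954]
flat 0.92 264.2 297.9 235.73749 [ 527.463 -110.074  140.046]
red 1849 ex,bd,z median [ 9.415  6.764 64.136] [ -8.19  -48.186  10.388] [24.79  15.526 68.557]
flat 257
plane z=a ex+b bd+c [-0.107  0.012 11.792] lean to robot -0.10682408746353292 rms 0.4880341927058109 ext [[ -0.333 -76.924   9.39 ]
 [  9.382 -55.036  11.842]]
face n [ 0.151 -0.002  0.989] lean -0.1511461605923881 n 1313 dist 65.67756707069354
center bd,e2 [-0.33  -0.065] face dist 65.7007931702831
[(np.float64(27.60181414479347), np.float64(21.0)), (np.float64(27.607112004354935), np.float64(23.0)), (np.float64(27.61121759677385), np.float64(19.0)), (np.float64(27.613315510278237), np.float64(18.0))] [(np.float64(29.30147437011045), np.float64(-10.0)), (np.float64(29.30345251026579), np.float64(-11.0))]
mar -0.44719409942626953 0.21096038818359375 31.21162986755371 28.463376998901367 49.61814498901367
brass bd range [-5.772  4.401  8.387] 626
top 0 0
scene 99 [11.333 -5.699 59.8  ]
```

View pics/w5.png

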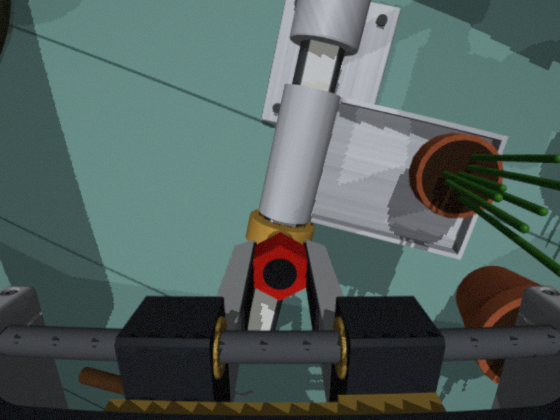

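The knob now stands between the pads at (280,268) and leans -0.15 rad, against -0.14 for the flat. I'm opening briefly so the free state counts and to read the sensor offsets.

Call:
send_rows(deltas=[[[0, 0, 0, 0, 0, 0, 0.2], [0, 0, 0, 0, 0, 0, 0.2], [0, 0, 0, 0, 0, 0, 0.2], [0, 0, 0, 0, 0, 0, 0.2], [0, 0, 0, 0, 0, 0, 0.2]]])

```text
time: 9.2
position: [523.7, -58.7, 167.8]
ee_rot: [[-0.149, -0.356, 0.922], [-0.025, 0.934, 0.357], [-0.989, 0.03, -0.148]]
contact_force: [0.5, -0.3, 0.7]
opening: 38.1
```

```bash
python3 go.py -0.14 38.9 -1.37; python3 look.py w6;python3 hexfit.py w6; python3 - <<'E'
from h import *
import time
for i in range(4):
    robot.read_camera("top"); s=robot.state(); print(s["time"],s["contact_force"],s["moment"],"axial M",s["moment"]@s["ee_rot"][:,0])
E
```

```text
9.2 q [-0.157  0.371  1.523 -0.048  1.391 -0.511] pos [523.719 -58.675 167.837] F [ 0.493 -0.313  0.736] M [-0.026 -0.044  0.001] 38.13458254063847
tool lean -0.1515108092053429 bd tilt 0.0004234601729036154 tcp lean -0.13487430921563306 r 38.18380418310442 bd 0.3025894235168501
roll -1.3657402403176047
(array([ 0.002, -0.011, -0.004]), array([ 0.339, -0.251,  0.682]))
9.2 [-0.157  0.371  1.523 -0.048  1.391 -0.511] [523.719 -58.675 167.837] [ 0.493 -0.313  0.736] [-0.026 -0.044  0.001]
knob 0.65 281.0 266.7 166.05939 [526.292 -53.842 195.319]
boss 0.81 280.7 256.4 165.17175 [524.085 -48.765 194.86 ]
flat 0.59 264.3 298.6 232.62234 [ 525.885 -108.396  141.918]
red 1881 ex,bd,z median [ 9.207  6.508 64.246] [ -8.043 -46.637  11.215] [24.396 15.352 68.52 ]
flat 525
plane z=a ex+b bd+c [-0.132  0.002 11.44 ] lean to robot -0.1308248769300227 rms 0.5838402082814133 ext [[ -6.914 -75.966   9.37 ]
 [  9.489 -45.908  12.972]]
face n [ 0.14  -0.001  0.99 ] lean -0.14083069910939647 n 1327 dist 65.75888893683653
center bd,e2 [-0.324  0.359] face dist 65.74989272054465
[(np.float64(27.417486577441533), np.float64(17.0)), (np.float64(27.45071483569315), np.float64(18.0)), (np.float64(27.46880195256635), np.float64(16.0)), (np.float64(27.472157135627754), np.float64(21.0))] [(np.float64(29.17710899414862), np.float64(-13.0)), (np.float64(29.179691267894963), np.float64(-12.000000000000002))]
mar -0.5212602615356445 0.485076904296875 27.77752113342285 32.1310920715332 79.61488342285156
brass bd range [-7.398  3.906  8.337] 671
9.45 [ 0.455 -0.447 -0.004] [-0.042 -0.044  0.051] axial M -0.04270563948731103
9.5 [0.05  0.083 0.333] [ 0.005 -0.056 -0.039] axial M 0.039373614152738046
9.55 [0.13  0.077 0.083] [-0.047 -0.1    0.016] axial M -0.006510355694599668
9.6 [-0.01  -0.357  0.119] [-0.005 -0.093 -0.028] axial M 0.03082998910175045
```

Free state: the knob leans -0.14 and the flat -0.135, so they are aligned, and the moment noise is about 0.04 N m. Regripping firmly now, then turning clockwise and following the 6 mm/rad feed.

Call:
send_rows(deltas=[[[0, 0, 0, 0.1, -0.6, 0, 0.4], [0, 0, 0, 0.1, -0.6, 0, 1], [0, 0, 0, 0.1, -0.6, 0, 1], [0, 0, 0, 0.1, -0.6, 0, 1], [0, 0, 0, 0.1, -0.6, 0, 1]]], newtons=55)

```text
time: 10.22
position: [524.1, -59.2, 168.0]
ee_rot: [[-0.148, -0.356, 0.923], [-0.025, 0.934, 0.357], [-0.989, 0.03, -0.147]]
contact_force: [5.8, 2.0, -1.0]
opening: 27.7
```

```bash
cat > m.py <<'E'
from h import *
Q=[]
for i in range(4):
    robot.read_camera("top"); s=robot.state(); Q.append(np.r_[s["contact_force"],s["moment"]])
Q=np.array(Q);R=s["ee_rot"];m=Q.mean(0);x=-R[:,0];L=np.arctan2(-(x@EX),x[2]);p=s["position"]-C0
print(s["time"],"j6",s["joints"][5],"open",s["opening"],"lean",L,"tcplean",np.arctan2(-(p@EX),p[2]),"r",np.hypot(p@EX,p[2]),"bd",p@BD,"roll",Ro.from_matrix(R@frame(L).T).as_rotvec()@axis(L))
print("F tool x(out -)",m[:3]@R,"M tool",m[3:]@R,"axial each",Q[:,3:]@R[:,0])
E
python3 m.py
```

```text
10.425 j6 -0.5121896523131382 open 27.828513062971478 lean -0.15056952023227876 tcplean -0.142574869777847 r 38.36178744813035 bd -0.312532774189758 roll -1.3657926301129852
F tool x(out -) [0.682 0.191 5.321] M tool [ 0.091 -1.311 -0.089] axial each [0.102 0.115 0.065 0.08 ]
```

Call:
send_rows(deltas=[[[-0.012, -0.002, -0.079, -0.07, 0, -0.48, 1], [-0.024, -0.004, -0.158, -0.14, 0, -0.95, 1], [-0.036, -0.006, -0.237, -0.2, 0, -1.43, 1], [-0.047, -0.008, -0.316, -0.28, 0, -1.9, 1], [-0.059, -0.01, -0.396, -0.35, 0, -2.4, 1]]])

```text
time: 11.05
position: [523.6, -59.2, 165.7]
ee_rot: [[-0.148, 0.034, 0.988], [-0.024, 0.999, -0.038], [-0.989, -0.03, -0.147]]
contact_force: [3.4, 2.0, 1.2]
opening: 27.9
```

```bash
python3 m.py
```

```text
11.25 j6 -0.11380203306615307 open 27.75806107169118 lean -0.15089628185295215 tcplean -0.13631061492190313 r 35.9384048243426 bd -0.27499468157163753 roll -1.7644370733391592
F tool x(out -) [-1.293  1.615  3.072] M tool [-0.122 -0.796  0.415] axial each [-0.28  -0.165 -0.041 -0.   ]
```

Call:
send_rows(deltas=[[[-0.006, -0.001, -0.039, -0.04, 0, -0.24, 1], [-0.012, -0.002, -0.079, -0.07, 0, -0.48, 1], [-0.018, -0.003, -0.118, -0.1, 0, -0.72, 1], [-0.024, -0.004, -0.158, -0.14, 0, -0.96, 1], [-0.03, -0.005, -0.198, -0.18, 0, -1.2, 1]]])

```text
time: 11.88
position: [523.3, -59.2, 164.5]
ee_rot: [[-0.148, 0.227, 0.963], [-0.024, 0.972, -0.233], [-0.989, -0.058, -0.139]]
contact_force: [1.6, 1.9, 2.7]
opening: 27.6
```

```bash
sed -i 's/^Q=\[\]/s=robot.state();Q=[np.r_[s["contact_force"],s["moment"]]]/; s/m=Q.mean(0)/m=Q[0]/; s/range(4)/range(2)/' m.py; python3 m.py
```

```text
11.975 j6 0.08754505922013918 open 27.620676766591743 lean -0.15106959006001786 tcplean -0.13310379897051 r 34.76672387225009 bd -0.19571012241124108 roll -1.9655315166655327
F tool x(out -) [-2.943  2.073  0.73 ] M tool [-0.273 -0.358  0.656] axial each [-0.273 -0.274 -0.293]
```

Call:
send_rows(deltas=[[[-0.006, -0.001, -0.039, -0.04, 0, -0.24, 1], [-0.012, -0.002, -0.079, -0.07, 0, -0.48, 1], [-0.016, -0.003, -0.109, -0.1, 0, -0.66, 1], [-0.019, -0.003, -0.129, -0.12, 0, -0.78, 1], [-0.022, -0.004, -0.148, -0.13, 0, -0.9, 1]]])

```text
time: 12.6
position: [523.1, -59.2, 163.5]
ee_rot: [[-0.148, 0.369, 0.917], [-0.024, 0.926, -0.376], [-0.989, -0.078, -0.128]]
contact_force: [0.8, 3.1, 4.6]
opening: 27.9
```

```bash
python3 m.py
```

```text
12.7 j6 0.23847255664582545 open 27.41356921539155 lean -0.15080828686300699 tcplean -0.13193605594277602 r 33.79861209510394 bd -0.14276022269917749 roll -2.1165545230552247
F tool x(out -) [-4.754  2.792 -1.035] M tool [-0.332  0.44   0.739] axial each [-0.332 -0.276 -0.266]
```

Call:
send_rows(deltas=[[[-0.006, -0.001, -0.039, -0.04, 0, -0.15, 1], [-0.012, -0.002, -0.079, -0.07, 0, -0.35, 1], [-0.016, -0.003, -0.109, -0.1, 0, -0.5, 1], [-0.019, -0.003, -0.129, -0.12, 0, -0.62, 1], [-0.022, -0.004, -0.148, -0.13, 0, -0.75, 1]]])

```text
time: 13.32
position: [522.9, -59.1, 162.8]
ee_rot: [[-0.148, 0.501, 0.852], [-0.024, 0.86, -0.51], [-0.989, -0.096, -0.115]]
contact_force: [-0.2, 4.5, 6.0]
opening: 27.8
```

```bash
python3 m.py
```

```text
13.425 j6 0.38785455654380646 open 27.648592060886877 lean -0.15047130293778152 tcplean -0.13020852596290478 r 33.099769704544826 bd 0.008593202891240307 roll -2.2659439666638104
F tool x(out -) [-6.034  3.209 -3.116] M tool [-0.386  0.897  0.755] axial each [-0.386 -0.388 -0.372]
```

Call:
send_rows(deltas=[[[-0.003, 0, -0.02, -0.02, 0, -0.08, 1], [-0.006, -0.001, -0.04, -0.03, -0.1, -0.18, 1], [-0.009, -0.001, -0.06, -0.05, -0.1, -0.3, 1], [-0.012, -0.002, -0.08, -0.07, -0.1, -0.4, 1], [-0.015, -0.002, -0.1, -0.09, -0.1, -0.5, 1]]])

```text
time: 14.05
position: [522.8, -59.1, 162.4]
ee_rot: [[-0.148, 0.585, 0.797], [-0.023, 0.804, -0.594], [-0.989, -0.107, -0.106]]
contact_force: [-1.1, 5.9, 7.8]
opening: 27.3
```

```bash
python3 m.py
```

```text
14.15 j6 0.488811157503393 open 27.808782971360987 lean -0.15087279298980483 tcplean -0.12910972025175094 r 32.68829466261248 bd 0.07919701553967565 roll -2.3669034697641367
F tool x(out -) [-7.692  3.231 -5.18 ] M tool [-0.431  1.245  0.882] axial each [-0.431 -0.485 -0.444]
```

Call:
send_rows(deltas=[[[-0.003, 0, -0.02, 0, -0.1, 0, 1], [-0.006, -0.001, -0.04, 0, -0.1, 0, 1], [-0.009, -0.001, -0.06, 0, -0.1, -0.1, 1], [-0.012, -0.002, -0.08, 0, -0.1, -0.2, 1], [-0.015, -0.002, -0.1, 0, -0.1, -0.2, 1]]])

```text
time: 14.78
position: [523.1, -59.2, 161.9]
ee_rot: [[-0.148, 0.662, 0.734], [-0.024, 0.74, -0.672], [-0.989, -0.117, -0.094]]
contact_force: [1.6, 6.5, 2.2]
opening: 27.3
```

```bash
python3 m.py
```

```text
14.875 j6 0.5900829414422256 open 27.60089024100082 lean -0.15089957269121446 tcplean -0.13740467999585834 r 32.195320161401476 bd -0.053819171960123105 roll -2.468167623338045
F tool x(out -) [-2.606  5.59  -3.394] M tool [-0.638  0.631  1.101] axial each [-0.638 -0.603 -0.568]
```

Call:
send_rows(deltas=[[[-0.002, 0, -0.012, 0, -0.1, 0, 1], [-0.004, -0.001, -0.025, 0, -0.1, 0, 1], [-0.006, -0.001, -0.04, 0, -0.1, 0, 1], [-0.006, -0.001, -0.04, 0, -0.1, 0, 1], [-0.006, -0.001, -0.04, 0, -0.1, 0, 1]]])

```text
time: 15.5
position: [523.0, -59.1, 161.8]
ee_rot: [[-0.149, 0.691, 0.707], [-0.023, 0.713, -0.701], [-0.989, -0.121, -0.09]]
contact_force: [2.1, 6.3, 2.4]
opening: 28.0
```

```bash
sed -i 's/range(2)/range(8)/' m.py; python3 m.py
```

```text
15.9 j6 0.6297776674970129 open 27.82868892469866 lean -0.15095580876773532 tcplean -0.1366504308188262 r 32.083651446625325 bd -0.05638849488648027 roll -2.5079966203899287
F tool x(out -) [-2.838  5.609 -3.126] M tool [-0.623  0.763  1.215] axial each [-0.623 -0.578 -0.609 -0.615 -0.594 -0.623 -0.571 -0.57  -0.506]
```

Call:
send_rows(deltas=[[[-0.002, 0, -0.012, 0, 0, 0, 1], [-0.004, -0.001, -0.024, 0, 0, 0, 1], [-0.005, -0.001, -0.036, 0, 0, -0.1, 1], [-0.007, -0.001, -0.048, 0, 0, -0.1, 1], [-0.009, -0.001, -0.06, 0, 0, -0.1, 1]]])

```text
time: 16.52
position: [522.9, -59.1, 161.6]
ee_rot: [[-0.149, 0.733, 0.664], [-0.023, 0.669, -0.743], [-0.989, -0.126, -0.083]]
contact_force: [1.0, 6.3, 2.4]
opening: 27.8
```

```bash
python3 m.py
```

```text
16.925 j6 0.690395621875605 open 27.593304580516804 lean -0.15160589001538832 tcplean -0.13582564192255486 r 31.919316038625453 bd -0.013725344442952689 roll -2.568525264084927
F tool x(out -) [-2.647  4.611 -4.221] M tool [-0.75   0.905  1.2  ] axial each [-0.75  -0.703 -0.728 -0.725 -0.692 -0.682 -0.628 -0.677 -0.701]
```

Average moment is about 0.70 N m, inside the 0.56–0.80 window. Letting go, then backing off along the screw.

Call:
send_rows(deltas=[[[0, 0, 0, 0, 0, 0, 0.2], [0, 0, 0, 0, 0, 0, 0], [0, 0, 0, 0, 0, 0, -0.2], [0, 0, 0, 0, 0, 0, -0.2], [0, 0, 0, 0, 0, 0, -0.2]]])

```text
time: 17.55
position: [522.9, -59.7, 161.8]
ee_rot: [[-0.149, 0.733, 0.664], [-0.024, 0.668, -0.744], [-0.989, -0.127, -0.082]]
contact_force: [0.0, -0.0, -0.3]
opening: 56.3
```

Call:
send_rows(deltas=[[[0, 0, 0, 1.5, 0, 10, -0.2], [0, 0, 0, 4.5, 0.7, 30, -0.2], [0, 0, 0, 9, 1.5, 60, -0.2], [0, 0, 0, 12, 2, 80, -0.2], [0, 0, 0, 12, 2, 80, -0.2]]])

```text
time: 18.18
position: [535.6, -57.7, 243.5]
ee_rot: [[-0.146, 0.733, 0.664], [-0.025, 0.668, -0.744], [-0.989, -0.125, -0.079]]
contact_force: [0.5, -0.7, -0.4]
opening: 56.6
```

```bash
python3 look.py w7;python3 hexfit.py w7; python3 m.py
```

```text
18.175 [-0.152  0.338  1.39  -0.046  1.555  0.689] [535.613 -57.651 243.477] [ 0.456 -0.73  -0.434] [-0.025  0.12   0.011]
knob 0.97 277.2 221.0 245.45425 [528.575 -56.687 189.663]
boss 0.77 278.5 215.7 244.30475 [532.339 -54.602 189.033]
flat 0.66 324.4 233.8 301.8811 [ 528.868 -110.24   140.113]
red 792 ex,bd,z median [10.568  3.092 58.088] [ -5.726 -16.074  13.772] [22.632 15.372 62.125]
flat 157
plane z=a ex+b bd+c [-0.118  0.011 12.158] lean to robot -0.1173654708070568 rms 0.6468186100474645 ext [[ -7.54  -58.717  10.194]
 [  4.656 -35.948  13.369]]
face n [0.147 0.    0.989] lean -0.1477638797840817 n 606 dist 59.29817741806055
center bd,e2 [-0.221 -0.103] face dist 59.312138198994006
[(np.float64(27.269288197105993), np.float64(25.0)), (np.float64(27.343836235775285), np.float64(24.000000000000004)), (np.float64(27.35626727272424), np.float64(26.0)), (np.float64(27.3612533452123), np.float64(23.0))] [(np.float64(29.114569157770138), np.float64(-6.000000000000001)), (np.float64(29.11664957894183), np.float64(-7.0))]
mar -0.3975656032562256 -0.36668968200683594 31.200531005859375 27.678709030151367 56.369361877441406
brass bd range [-7.739  1.936  8.113] 239
18.775 j6 0.6890744607509156 open 56.29455944942045 lean -0.1517085634370753 tcplean -0.14556629468637244 r 112.96581833320305 bd -0.44110642138489625 roll -2.5694051114197736
F tool x(out -) [ 0.29  -0.227  0.013] M tool [ 0.041 -0.019 -0.04 ] axial each [ 0.041  0.017  0.009  0.004  0.033  0.03  -0.001  0.034 -0.017]
```

View pics/w7.png

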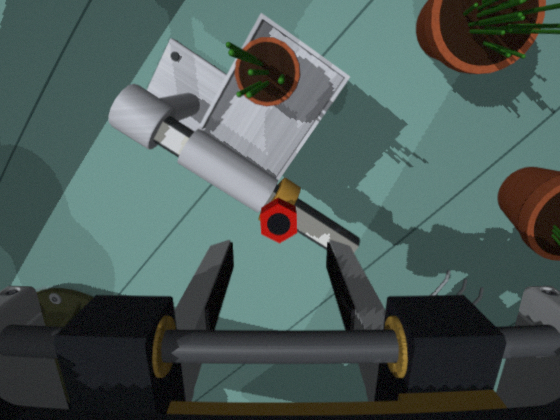

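The fingers are clear of the knob at (278,220). It faces the flat (lean -0.148 against about -0.135), has sunk about 6.4 mm and kept its turn. Handing in.

```bash
python3 -c "
from h import *
print(robot.job_done(), robot.state()['time'])"
```

```text
the job is handed in; nothing more can be done
the job is handed in; nothing more can be done
```

I rolled the collar until the thumbscrew faced the flat, turned the knob clockwise about 1.2 rad until it was snug, let go and backed off. The job is handed in at about 19 s on the robot's clock; no verdict was reported.

- **Facing:** the screw leans -0.148 rad and the flat about -0.135 rad. The last flat fits scattered from -0.117 to -0.14, so the error is about 0.03 rad at most, against the 0.2 rad limit.
- **Tightness:** the moment at the last step averaged about 0.70 N m, with single readings from 0.63 to 0.75. That is a little above the 0.65 target but inside the 0.56–0.80 band, and I estimate about 55–60 N on the flat.
- **Let go:** force and moment read about zero after release, and the tool is about 80 mm clear of the knob.

**Checks that disagreed:**
- The knob sank about 6.4 mm where 1.2 rad of turning should give 7.2 mm. Its flats also read about 2° off the pad angle, so it may have lagged or slipped slightly.
- The drag while turning read about 0.27–0.33 N m, against the stated 0.35.
- Early on, joint 6 sat at its -2.55 limit, reading up to -2.554, until I changed the grip angle. No fault was reported.

I did not re-measure the pots, bulb, beaker and rake at the end. The arm was never brought near them, and the contact forces gave no sign of touching anything but the knob.

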